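# Shut and lock the filter access panel

## Task

The sprung access panel on top of the bench air-filter unit is standing ajar. With closed fingertips in the slot of its round cam fastener, push the panel down shut and, keeping it pressed down, turn the fastener a quarter turn clockwise to its stop so that the panel stays locked when you let go. Do not grasp anything or raise the panel further open, leave the things standing around the unit where they are, and finish clear of everything.

Things in the scene. Friction and masses are not known exactly. Their poses are not given: they have to be found in the camera images.
- filter_unit: Bench air-filter unit: a grey hollow open-topped box fixed to the table, 200 mm deep (its x), 220 wide (its y), 100 high without the panel, walls 6 mm. Origin: centre of its underside, on the table. Its -x side (dark louvres) is the front and faces the robot, yawed up to 0.35 rad either way. The panel's hinge line runs along its y at x = +100 mm, z = +100 mm.
- access_panel (a joint): Opening angle (rad) of the panel: 0 = shut on the box, positive = front edge raised. Starts at 0.22 to 0.38, standing still. A spring lifts it and the hinge is stiff: pushing it fully down at the fastener takes about 5 N; let go unlocked it rises again to about 0.2 or more. Locked and let go it rests at about 0.025.
- cam_fastener (a joint): Angle (rad) of the fastener: 0 = unlocked (slot along the unit's y, left to right), pi/2 = locked, at its stop (slot along the unit's x, towards the front edge). Grows clockwise seen from above; starts at 0 to 0.3. Friction holds it where it is left; turning takes about 0.12 N m (4 to 6 N at 28 mm radius).
- slot_center (a point): Centre of the slot's floor, on the turning axis. The fastener is a black dial 88 mm across on a 92 mm steel flange, on the panel 135 mm in front of the hinge line. The slot crosses the whole dial, open at both ends, 36 mm wide, 14 deep; its floor is 12 mm above the panel's underside (112 above the table when shut). Site y lies along the slot, z up out of the panel; the -y end is above the tongue.
- panel_front (a point): Middle of the front edge, on the upper face, of the access panel: an aluminium plate 204 x 224 x 8 mm hinged along the far top edge of the unit; its underside lies in the plane of the hinge line, and this point is 200 mm from that line.
- keeper_mid (a point): Middle of the fixed keeper bar, 8 mm thick, 90 long, inside the front wall. A tongue under the fastener swings from the unit's right (-y) to the front and there beneath the bar, but only while the panel is held below about 0.04 rad; a little higher it catches on the bar from about 0.7 rad of turn; above 0.12 it swings over it and the panel cannot shut until turned back.
- petri_dish: Loose culture dish, 94 mm across, 19 mm high, on the table at the left of the unit; bystander. Origin at the centre of its underside.
- brown_bottle: Loose dropper bottle, 32 mm across, 90 mm tall, on the table at the right of the unit; bystander. Origin at the centre of its underside.
- small_box: Loose matchbox, 36 x 51 x 15 mm, on the table at the right of the unit; bystander. Origin at the centre of its underside.
- pen: Loose marker pen, 102 mm long, 12 mm thick, lying on the table in front of the unit; bystander. Origin at the centre of its underside.

How it is judged:
By the outcome, as a careful person would: the job done as asked, in the order asked, and still so for the second after the job is handed in, with the robot touching nothing.
It also fails if it takes over 38 s, if anything falls off the work surface, if the arm or the gripper's body presses on something with over 40 N, if the wrist force passes 120 N, or if a joint passes its speed limit or range.

## Robot

A 6-joint arm with a two-finger parallel gripper is mounted at the origin on a cart in front of the work surface, level with it; the furniture and walls round the work are solid. World frame = base frame: x ahead of the robot, y to its left, z up, the work surface at z = 0. Lengths are in m, angles in rad, forces in N, time in s.
With the tool pointing down it reaches from about 0.275 to 0.825 m from the base axis. Payload 5.2 kg.
Tool frame: the origin (TCP) lies midway between the tips of the shut fingers; the grasp point (between the pads) lies 19 mm behind it; z points along the fingers, y is the line along which they close (so a half turn about z gives the same grasp; the last joint's range is limited). The gripper opens to 93 mm and grips with 3 to 60 N. Pads are 15 mm wide; open, the fingers measure 128 mm over their backs; the gripper's body (75 mm by 188 mm) begins 65 mm behind the grasp point.
Start: joints at [0.978, 0.259, 1.535, -0, 1.348, -0.203], TCP at [0.209, 0.509, 0.219] pointing down, gripper open.
Joint ranges: [-3.14, 3.14], [-0.91, 2.08], [0.19, 2.58], [-1.22, 4.36], [0.22, 2.71], [-3.12, 3.12]. Speed limits (rad/s): [2.57, 2.57, 3.14, 3.14, 3.14, 3.14].

## Interface

Orientations are given as a unit quaternion [w, x, y, z].
In Python, from bench import r gives the robot as it stands.
- The arm moves only by the tool move_arm, never from a script. Its argument "steps" is a list that holds one entry, the list of rows, each a list of 7 numbers: the closure, from -1 (fully open) to 1 (shut), then the shift along the tool's x, y, z each as a share of 0.04 m, from -1 to 1, then the turn, a rotation vector about the tool's x, y, z each as a share of 0.12 rad, from -1 to 1. In form: [[[claw, tx, ty, tz, rx, ry, rz], ...]]. A call has 1 to 10 rows; each row shifts and turns the commanded pose from where the row before left it, along the tool's axes as they then stand; what a row does not reach is not made up. A row lasts 1/12 s, in which the tool goes at most 41.7 mm and 7.16 degrees, less where a joint would pass 70% of its speed; a pose out of reach is approached as far as the arm can. A call with a number of a shift or a turn outside -1 to 1 is refused whole. A call with a gripper value outside its range is refused whole. The fingers move at their own pace and stop on an object; "grip_force" is the grip in N (left out, the last holds). Time passes only in rows, so rows that do not move let the fingers close. It gives the time, the measured TCP pose, the force, the opening and the grip force at its end, in the units of the state.
- r.sense(): the state, without advancing time (a new reading comes with each control period).
- r.camera(name): name is "scene" or "top" or "wrist"; returns (picture, depth): 480x640x3 uint8, red, green, blue; 480x640 float32, m along the optical axis (not along the pixel's ray), 0 where there is no reading.
- r.calibration(name): a dict with "fx", "fy", "cx", "cy" (pixels), "dist_coeffs" ([k1, k2, p1, p2, k3] as OpenCV has them; the pictures are not rectified), "rvec" (rotation vector, rad) and "tvec" (3), from world to camera coordinates, as OpenCV has them. Camera axes: x right, y down, z forward; pixel columns grow to the right and rows downward; lengths in m; the calibration is good to about 2 mm. A picture is of the moment at which its call begins: read the wrist's pose just before it. calibration takes no time and is no camera call; for the wrist camera it gives the pose at the moment of the call.
- r.job_done(): hands the job in; it is judged then, once.
The state is a dict: "t": time; "q": joint angles; "qd": joint speeds; "effort": joint torques, N m; "ee_pos": TCP position; "tool_rot": TCP orientation; "force": force on the tool from outside, world axes, zero at the start; "torque": the same for the moment, N m; "width": finger opening in m; "grasp_force": force on a finger pad.
Only numpy, scipy, OpenCV 4.12 (cv2) and the standard library are available. Lean on these libraries where they do the work, as an engineer would, in place of code of your own. Each camera call takes 0.05 s, during which the arm holds its last target. There are 200 camera calls.

## Working session

There is one attempt and no reset: what is moved stays moved. The work goes in short steps, Python scripts to look and compute and a tool call to move; the robot and the scene stay as the last step left them, time stands still between calls to the robot, and variables do not carry over. Pictures are saved under pics/ and viewed, at most 10 in all, crops included, and the job is handed in when it is done.

Besides the shell and the picture viewer there is one more tool, called after "Call:" by a JSON object that holds its "method" and its "body". move_arm: Moves the arm, as the interface text tells. Shift numbers are shares of 0.04 m and turn numbers shares of 0.12 rad, none past 1 either way. Its arguments: {"type":"object","properties":{"steps":{"type":"array","items":{"type":"array","items":{"type":"array","items":{"type":"number"}}}},"grip_force":{"type":"number"}},"required":["steps"]}

```bash
ls; mkdir -p pics; cat > h.py <<'E'
import numpy as np, cv2
from bench import r
def cal(n):
    c=r.calibration(n);K=np.array([[c['fx'],0,c['cx']],[0,c['fy'],c['cy']],[0,0,1]])
    return K,np.array(c['dist_coeffs'],float),cv2.Rodrigues(np.array(c['rvec'],float))[0],np.array(c['tvec'],float)
def pts(n,uv,depth):
    "world points of pixels by depth"
    K,d,R,t=cal(n);uv=np.asarray(uv,float).reshape(-1,2)
    x=cv2.undistortPoints(uv[:,None],K,d)[:,0];z=depth[uv[:,1].astype(int),uv[:,0].astype(int)]
    return (np.c_[x,np.ones(len(x))]*z[:,None]-t)@R
E
python3 - <<'E'
from h import *
s=r.sense();print(s)
for n in('top','scene'):
    p,d=r.camera(n);np.savez(f'{n}0.npz',p=p,d=d);cv2.imwrite(f'pics/{n}0.png',p[:,:,::-1]);print(n,cal(n))
E
```

```text
pics
{'t': 0.0, 'q': array([ 9.78199221e-01,  2.59312671e-01,  1.53610759e+00, -2.64092650e-05,
        1.34799951e+00, -2.02817074e-01]), 'qd': array([-0.00130931,  0.00147945,  0.00105893, -0.00088737,  0.00123836,
        0.00149247]), 'effort': array([ 8.12973667e-04, -4.37284791e+01, -2.84006917e+01,  7.16850115e-02,
        4.11500526e-02, -1.60057721e-04]), 'ee_pos': array([0.20866612, 0.50827018, 0.21782421]), 'tool_rot': array([-3.41954369e-04,  1.93655680e-01,  9.81069133e-01, -8.47240737e-04]), 'force': array([0.37856835, 1.07647263, 0.82160686]), 'torque': array([-0.05327798,  0.02653368,  0.0153531 ]), 'grasp_force': 0.0, 'width': 0.09293724564645288}
top (array([[437.68778109,   0.        , 317.99868686],
       [  0.        , 437.68778109, 247.54809313],
       [  0.        ,   0.        ,   1.        ]]), array([-0.01489455,  0.        ,  0.        ,  0.        ,  0.        ]), array([[-0.02366076, -0.99965562, -0.01134909],
       [-0.99760648,  0.02434701, -0.06471889],
       [ 0.06497292,  0.00979063, -0.997839  ]]), array([0.03097541, 0.52740157, 0.9207127 ]))
scene (array([[525.58365037,   0.        , 313.23578227],
       [  0.        , 525.58365037, 238.78734097],
       [  0.        ,   0.        ,   1.        ]]), array([-0.15855676,  0.        ,  0.        ,  0.        ,  0.        ]), array([[ 0.64110667, -0.76726831,  0.01678015],
       [-0.53626162, -0.46351128, -0.70539405],
       [ 0.54900429,  0.44323428, -0.70861672]]), array([-0.33508736,  0.36525068,  0.62644683]))
```

View pics/top0.png

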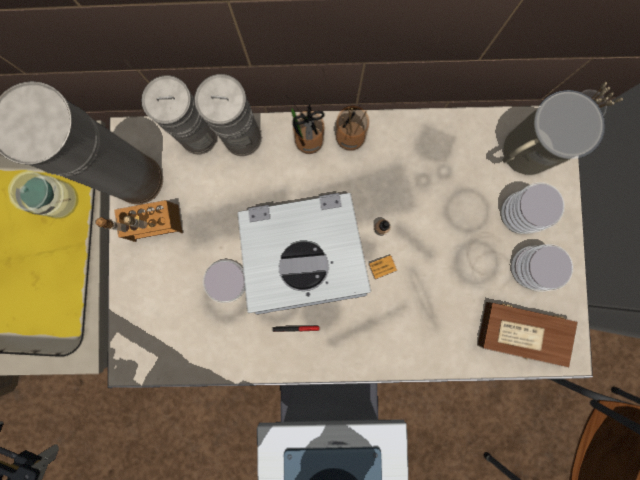

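View pics/scene0.png

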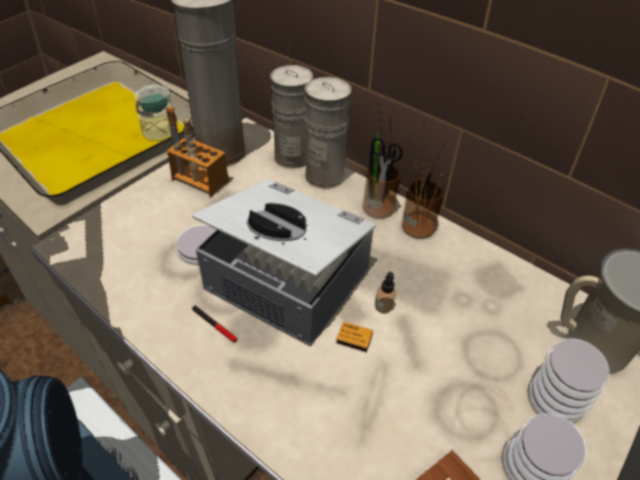

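The top view shows the panel with corners near (240,212), (350,193), (368,293) and (250,312). The dial is at about (304,265) with its slot roughly left-right. The pen is at (296,328), the matchbox at (383,267), the bottle at (382,227) and the dish at (224,281). The scene view shows the panel ajar with its front raised.

```bash
cat > meas.py <<'E'
from h import *
def measure(p,d,n='top',verbose=True):
    # panel plane and edges from top view depth
    v,u=np.mgrid[185:320,230:385];uv=np.c_[u.ravel(),v.ravel()];P=pts(n,uv,d)
    g=p[uv[:,1],uv[:,0]].astype(int)
    m=(P[:,2]>.098)&(P[:,2]<.25)
    pan=m&(g.min(1)>110)
    Q=P[pan];c=Q.mean(0)
    for _ in range(4):
        nrm=np.linalg.svd(Q-Q.mean(0),full_matrices=False)[2][2];nrm*=np.sign(nrm[2]);c=Q.mean(0)
        Q=P[pan][abs((P[pan]-c)@nrm)<.003]
    return P,g,m,pan,Q,c,nrm,uv
if __name__=='__main__':
    z=np.load('top0.npz');P,g,m,pan,Q,c,n,uv=measure(z['p'],z['d'])
    print('plane',c,n,'tilt',np.arccos(n[2]),'yaw',np.arctan2(-n[1],-n[0]),len(Q))
    M=P[m];h=(M-c)@n;
    ang=np.arccos(n[2])
    # in-plane axes from hull rectangle
    mask=np.zeros(z['d'].shape,np.uint8);mask[uv[m][:,1],uv[m][:,0]]=1
    sel=abs((P-c)@n)<.02
    S=P[m&sel];e=np.cross(n,[0,0,1.]);e/=np.linalg.norm(e);f=np.cross(n,e)
    rect=cv2.minAreaRect(np.c_[(S-c)@e,(S-c)@f].astype(np.float32))
    box=cv2.boxPoints(rect);W=c+box[:,:1]*e+box[:,1:]*f
    print('rect',rect);print(W)
    # dial: dark pixels above plane
    hh=(P-c)@n
    dk=m&(g.max(1)<70);D=P[dk];print('dark',len(D),np.percentile(hh[dk],[5,50,95]))
    D=D[hh[dk]>.008]
    print('dial ellipse',cv2.minEnclosingCircle(np.c_[(D-c)@e,(D-c)@f].astype(np.float32)))
    (a,b),rad=cv2.minEnclosingCircle(np.c_[(D-c)@e,(D-c)@f].astype(np.float32));C=c+a*e+b*f;print('dial centre on plane',C)
    # slot: non-dark px inside circle
    rr=np.hypot((P-C)@e,(P-C)@f);sl=(rr<.036)&(g.min(1)>85)&(abs(hh)<.012)
    B=np.c_[(P[sl]-C)@e,(P[sl]-C)@f].astype(np.float32);print('slot n',len(B),'h',np.median(hh[sl]))
    print('slot rect',cv2.minAreaRect(B),'mean',B.mean(0))
    w=np.linalg.svd(B-B.mean(0),full_matrices=False)[2][0];v=w[0]*e+w[1]*f;v*=np.sign(v[1]);print('slot centre',C+B.mean(0)@np.array([e,f]),'dir',v,'heading',np.arctan2(v[1],v[0]))
    x=D;pd=np.c_[(D-C)@e,(D-C)@f]; wl=pd@w
    side=pd@np.array([-w[1],w[0]]);print('bars side quant',np.percentile(side,[0,2,98,100]),'inner',side[side<0].max(),side[side>0].min())
E
python3 meas.py
```

```text
plane [0.51659553 0.04908845 0.13953134] [0.29843771 0.04381211 0.95342301] tilt 0.30640861900591737 yaw -2.995828995135136 10008
rect ((-0.000178605318069458, 0.004113286733627319), (0.21094277501106262, 0.2228032648563385), 89.937255859375)
[[ 0.40487476  0.14558017  0.17006782]
 [ 0.43700631 -0.07489398  0.17014142]
 [ 0.63602465 -0.0459106   0.10651342]
 [ 0.60389309  0.17456355  0.10643982]]
dark 994 [0.00684138 0.01753653 0.01981257]
dial ellipse ((-0.0001547879510326311, -0.03432183340191841), 0.043887414038181305)
dial centre on plane [0.48419684 0.04448862 0.14988406]
slot n 584 h 0.0040658332513087035
slot rect ((-0.00012523680925369263, 0.0033366456627845764), (0.03139273077249527, 0.07048588246107101), 84.32342529296875) mean [0.00026651 0.00304333]
slot centre [0.48710636 0.04464638 0.14896608] dir [-0.07758964  0.99675317 -0.02151635] heading 1.6484820502389035
bars side quant [-0.04347202 -0.04053267  0.04216177  0.04367159] inner -0.017378226566468803 0.01695201298688933
```

Call:
{"method": "move_arm", "body": {"steps": [[[1,0,0,-0.15,0,0,-0.97],[1,0,0,-0.15,0,0,-0.97],[1,0,0,-0.15,0,0,-0.97],[1,0,0,-0.15,0,0,-0.97],[1,-0.37,-0.8,0,0,0,0],[1,-0.37,-0.8,0,0,0,0],[1,-0.37,-0.8,0,0,0,0],[1,-0.37,-0.8,0,0,0,0],[1,-0.37,-0.8,0,0,0,0],[1,-0.37,-0.8,0,0,0,0]]], "grip_force": 20}}

```text
t: 0.93
ee_pos: [0.3122, 0.3224, 0.2423]
tool_rot: [-0.0, -0.038, 0.999, -0.0]
force: [0.5, 0.3, 0.5]
width: 0.031
grasp_force: 0.0
```

Call:
{"method": "move_arm", "body": {"steps": [[[1,-0.37,-0.8,0,0,0,0],[1,-0.37,-0.8,0,0,0,0],[1,-0.37,-0.8,0,0,0,0],[1,-0.37,-0.8,0,0,0,0],[1,-0.37,-0.8,0,0,0,0],[1,-0.37,-0.8,0,0,0,0],[1,-0.37,-0.8,0,0,0,0],[1,-0.37,-0.8,0,0,0,0],[1,-0.37,-0.8,0,0,0,0],[1,0,0,0,0,0,0]]]}}

```text
t: 1.77
ee_pos: [0.4693, 0.0418, 0.2422]
tool_rot: [0.0, -0.036, 0.999, -0.001]
force: [0.6, -0.2, -0.5]
width: 0.0004
grasp_force: 0.0
```

```bash
cat > plan.py <<'E'
from h import *
from scipy.spatial.transform import Rotation as Ro
def to(target,H=None):
    s=r.sense();w,x,y,z=s['tool_rot'];R=Ro.from_quat([x,y,z,w]).as_matrix()
    h=np.arctan2(R[1,1],R[0,1]);d=R.T@(np.array(target)-s['ee_pos'])
    print('t',s['t'],'pos',s['ee_pos'].round(4),'H',h.round(3),'F',s['force'].round(1),'tz',R[:,2].round(3))
    print('shares of 0.04:',(d/.04).round(2),'rz shares:',None if H is None else round(-(H-h)/.12,2))
E
python3 - <<'E'
from plan import *
to([.4876,.0168,.242],1.648)
p,d=r.camera('wrist');np.savez('w0.npz',p=p,d=d);cv2.imwrite('pics/w0.png',p[:,:,::-1])
K,D,R,t=cal('wrist')
for n,q in dict(C=[.4854,.0447,.1537],e=[.4876,.0168,.154],f=[.4832,.0726,.154]).items(): print(n,cv2.projectPoints(np.array([q]),cv2.Rodrigues(R)[0],t,K,D)[0].ravel())
E
```

```text
t 1.7667 pos [0.4693 0.0418 0.2422] H 1.642 F [ 0.6 -0.2 -0.5] tz [ 0.001 -0.002 -1.   ]
shares of 0.04: [-0.41 -0.66  0.01] rz shares: -0.05
C [322.10143771 268.1464111 ]
e [286.64439569 268.52819527]
f [357.58140496 268.02745711]
```

View pics/w0.png

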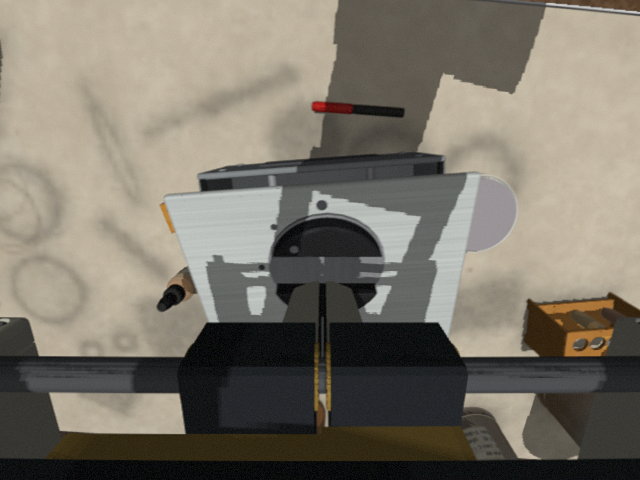

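The wrist view shows the slot band at rows 257–280 across the dial, whose edges are at columns 270–384. I'll check its centre by depth.

```bash
python3 - <<'E'
from h import *
z=np.load('w0.npz');v,u=np.mgrid[200:300,230:420];uv=np.c_[u.ravel(),v.ravel()]
P=pts('wrist',uv,z['d']);g=z['p'][uv[:,1],uv[:,0]].astype(int).max(1)
n=np.array([.2984,.0438,.9534]);c=np.array([.5166,.0491,.1395])
h=(P-c)@n;pl=(abs(h)<.004)&(g>110);print('panel h med',np.median(h[pl]))
Q=P[pl];N=np.linalg.svd(Q-Q.mean(0),full_matrices=False)[2][2];N*=np.sign(N[2]);print('normal',N,np.arccos(N[2]))
h=(P-Q.mean(0))@N
D=P[(h>.012)&(h<.024)&(uv[:,1]<258)&(g<80)];e=np.cross(N,[0,0,1.]);e/=np.linalg.norm(e);f=np.cross(N,e)
q=np.c_[(D-c)@e,(D-c)@f].astype(np.float32);hull=cv2.convexHull(q)[:,0]
print(len(D),'e range (chord)',q[:,0].min(),q[:,0].max(),'f',q[:,1].min(),q[:,1].max(),'dirs',e,f, np.median(h[(h>.012)&(h<.024)]))
from scipy.optimize import least_squares
arc=hull[(hull[:,1]<np.percentile(q[:,1],85))]
s=least_squares(lambda a:np.hypot(arc[:,0]-a[0],arc[:,1]-a[1])-.044,[0,-.03],loss='soft_l1',f_scale=.001);X=c+s.x[0]*e+s.x[1]*f
print('centre',X,s.cost)
sl=(abs(h-.004)<.003)&(g<135)&(np.hypot((P-X)@e,(P-X)@f)<.035);S=P[sl];print('slot',len(S),S.mean(0))
E
```

```text
panel h med -0.0007612918850469313
normal [0.29689909 0.03896052 0.95411373] 0.30411035898085415
2723 e range (chord) -0.04413449 0.036031097 f -0.08085631 -0.05055161 dirs [ 0.13010933 -0.99149965  0.        ] [ 0.94600343  0.1241391  -0.29944448] 0.017529778817786768
centre [0.48175748 0.04739063 0.15041202] 2.826177756309718e-07
slot 2289 [0.48730027 0.04777822 0.15206262]
```

```bash
python3 -c "
from plan import *
to([.489,.018,.19],1.648);to([.489,.018,.165],1.648)"
```

```text
t 1.8167 pos [0.4677 0.0443 0.242 ] H 1.642 F [-0.9  1.3 -0.3] tz [-0.001 -0.    -1.   ]
shares of 0.04: [-0.49 -0.69  1.3 ] rz shares: -0.05
t 1.8167 pos [0.4677 0.0443 0.242 ] H 1.642 F [-0.9  1.3 -0.3] tz [-0.001 -0.    -1.   ]
shares of 0.04: [-0.49 -0.69  1.92] rz shares: -0.05
```

Call:
{"method": "move_arm", "body": {"steps": [[[1,-0.25,-0.34,0.3,0,0,0],[1,-0.24,-0.34,0.3,0,0,0],[1,0,0,0.6,0,0,0],[1,0,0,0,0,0,0]]]}}

```text
t: 2.15
ee_pos: [0.4854, 0.0224, 0.1908]
tool_rot: [-0.004, -0.038, 0.999, 0.001]
force: [-2.2, 0.3, -0.9]
width: 0.0004
grasp_force: 0.0
```

```bash
python3 - <<'E'
from plan import *
a=[]
for i in range(6):
    d=r.camera('wrist' if i%2 else 'top');s=r.sense();a.append(np.r_[s['ee_pos'],s['force']])
    if i==5:p,dd=d;cv2.imwrite('pics/w1.png',p[150:400,160:480,::-1].repeat(2,0).repeat(2,1))
print(np.mean(a,0).round(4),np.std(a,0).round(4));to([.489,.018,.165])
E
```

```text
[0.4877 0.0223 0.1949 0.1125 0.2903 0.6642] [1.000e-03 2.000e-04 1.200e-03 5.622e-01 5.108e-01 1.924e-01]
t 2.45 pos [0.4887 0.0219 0.196 ] H 1.648 F [-0.6 -0.   0.9] tz [ 0.002 -0.    -1.   ]
shares of 0.04: [ 0.   -0.1   0.78] rz shares: None
```

View pics/w1.png

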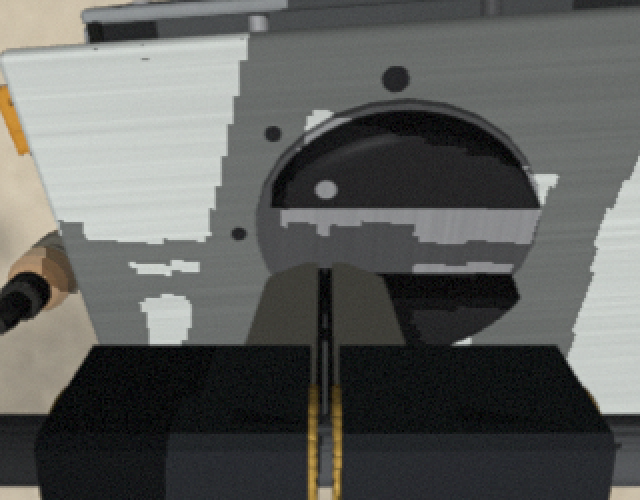

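The view shows the closed fingertips just above the left (−y) half of the slot, with the slot's far wall and floor clear. I'll go down.

Call:
{"method": "move_arm", "body": {"steps": [[[1,0,-0.05,0.4,0,0,0],[1,0,-0.05,0.4,0,0,0],[1,0,0,0.1,0,0,0],[1,0,0,0,0,0,0]]]}}

```text
t: 2.78
ee_pos: [0.4879, 0.0177, 0.1584]
tool_rot: [-0.001, -0.038, 0.999, 0.0]
force: [-0.5, 0.6, 0.0]
width: 0.0004
grasp_force: 0.0
```

Call:
{"method": "move_arm", "body": {"steps": [[[1,0,0,0.1,0,0,0],[1,0,0,0.1,0,0,0],[1,0,0,0,0,0,0]]]}}

```text
t: 3.03
ee_pos: [0.489, 0.0173, 0.1509]
tool_rot: [0.0, -0.038, 0.999, -0.0]
force: [0.5, -0.0, 0.6]
width: 0.0003
grasp_force: 0.3
```

Call:
{"method": "move_arm", "body": {"steps": [[[1,0.05,0,0.12,0,0,0],[1,0.05,0,0.12,0,0,0],[1,0,0,0,0,0,0]]]}}

```text
t: 3.28
ee_pos: [0.4844, 0.017, 0.1405]
tool_rot: [0.0, -0.038, 0.999, -0.0]
force: [-0.4, -0.3, 0.5]
width: 0.0005
grasp_force: 0.5
```

Call:
{"method": "move_arm", "body": {"steps": [[[1,0.04,0,0.12,0,0,0],[1,0.04,0,0.12,0,0,0],[1,0,0,0,0,0,0]]]}}

```text
t: 3.53
ee_pos: [0.4811, 0.0168, 0.1307]
tool_rot: [-0.0, -0.038, 0.999, 0.0]
force: [0.2, 0.1, 1.2]
width: 0.0003
grasp_force: 0.4
```

```bash
python3 - <<'E'
from meas import *
p,d=r.camera('scene');cv2.imwrite('pics/s1.png',p[150:390,170:490,::-1].repeat(2,0).repeat(2,1))
print(r.sense()['force'])
E
```

```text
[0.626954   0.4263742  1.01438111]
```

View pics/s1.png

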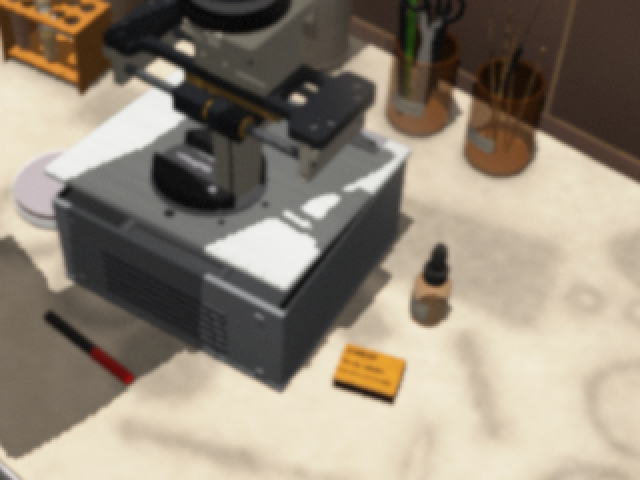

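The scene view shows the panel well down, with the fingers standing in the right end of the slot at crop (235,170). I'll keep pushing.

Call:
{"method": "move_arm", "body": {"steps": [[[1,0.03,0,0.12,0,0,0],[1,0.02,0,0.12,0,0,0],[1,0.02,0,0.12,0,0,0],[1,0,0,0,0,0,0]]]}}

```text
t: 3.92
ee_pos: [0.4783, 0.0165, 0.1161]
tool_rot: [-0.0, -0.038, 0.999, 0.0]
force: [1.0, -0.3, 2.1]
width: 0.0003
grasp_force: 1.0
```

Call:
{"method": "move_arm", "body": {"steps": [[[1,0.01,0,0.1,0,0,0],[1,0,0,0,0,0,0]]]}}

```text
t: 4.08
ee_pos: [0.478, 0.0165, 0.1126]
tool_rot: [-0.0, -0.038, 0.999, -0.0]
force: [-0.5, -1.1, 1.1]
width: 0.0004
grasp_force: 1.2
```

Call:
{"method": "move_arm", "body": {"steps": [[[1,0,0,0.05,0,0,0],[1,0,0,0,0,0,0]]]}}

```text
t: 4.25
ee_pos: [0.4782, 0.0165, 0.1121]
tool_rot: [0.0, -0.038, 0.999, -0.0]
force: [-3.1, -0.9, 10.1]
width: 0.0005
grasp_force: 5.6
```

Call:
{"method": "move_arm", "body": {"steps": [[[1,0,0,0.05,0,0,0],[1,0,0,0,0,0,0]]]}}

```text
t: 4.42
ee_pos: [0.4788, 0.0165, 0.1118]
tool_rot: [0.001, -0.038, 0.999, -0.0]
force: [-6.8, 1.1, 25.0]
width: 0.0005
grasp_force: 12.4
```

Call:
{"method": "move_arm", "body": {"steps": [[[1,0.06,0,-0.02,0,0,0.2],[1,0.07,0,0,0,0,0.2],[1,0.07,0,0,0,0,0],[1,0,0,0,0,0,0]]]}}

```text
t: 4.75
ee_pos: [0.4735, 0.016, 0.1121]
tool_rot: [0.004, -0.014, 1.0, -0.0]
force: [4.1, 1.6, 11.4]
width: 0.0002
grasp_force: 5.6
```

Call:
{"method": "move_arm", "body": {"steps": [[[1,0.07,0,0,0,0,0.2],[1,0.05,0,0,0,0,0.3],[1,0,0,0,0,0,0]]]}}

```text
t: 5.0
ee_pos: [0.4691, 0.0162, 0.1121]
tool_rot: [0.004, 0.017, 1.0, 0.0]
force: [5.4, 1.8, 11.1]
width: 0.0006
grasp_force: 5.4
```

Call:
{"method": "move_arm", "body": {"steps": [[[1,0.07,0.02,0.02,0,0,0.8],[1,0.07,0.02,0,0,0,0.8],[1,0.07,0.02,0,0,0,0.8],[1,0,0,0,0,0,0]]]}}

```text
t: 5.33
ee_pos: [0.4614, 0.019, 0.112]
tool_rot: [0.005, 0.162, 0.987, 0.0]
force: [2.8, 0.0, 15.7]
width: 0.0002
grasp_force: 8.1
```

```bash
python3 - <<'E'
from h import *
from plan import *
p,d=r.camera('scene');cv2.imwrite('pics/s2.png',p[200:320,220:380,::-1].repeat(4,0).repeat(4,1))
to([.476,.0445,.112],0.145)
E
```

```text
t 5.3833 pos [0.4614 0.0191 0.112 ] H 1.249 F [ 3.4  0.3 16.8] tz [ 0.009 -0.001 -1.   ]
shares of 0.04: [-0.15  0.72  0.  ] rz shares: 9.2
```

View pics/s2.png

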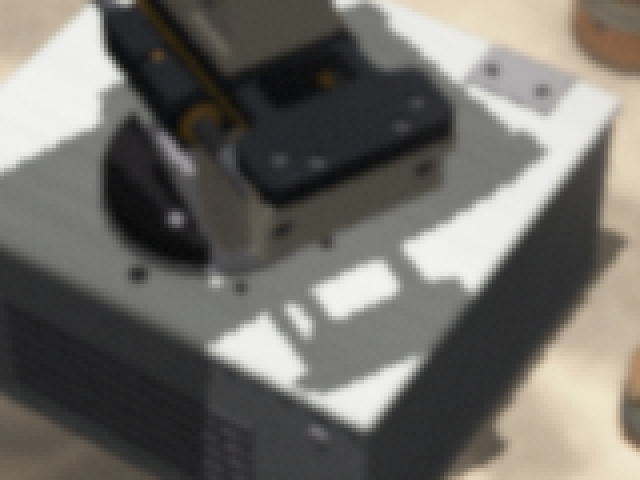

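The panel lies shut, with the fingers in the slot at crop (230,250) and the dial's white mark at (175,218). I'll continue the sweep.

Call:
{"method": "move_arm", "body": {"steps": [[[1,0.1,0.02,0,0,0,0.6],[1,0.1,0.02,0,0,0,0.6],[1,0.08,0.03,0,0,0,0.8],[1,0.08,0.03,0,0,0,0.8],[1,0,0,0,0,0,0]]]}}

```text
t: 5.8
ee_pos: [0.4508, 0.0282, 0.112]
tool_rot: [0.005, 0.325, 0.946, 0.001]
force: [4.0, 0.2, 13.5]
width: 0.0006
grasp_force: 7.4
```

```bash
python3 -c "
from plan import *
to([.476,.0445,.112],0.145)"
```

```text
t 5.8 pos [0.4508 0.0282 0.112 ] H 0.909 F [ 4.   0.2 13.5] tz [ 0.011 -0.002 -1.   ]
shares of 0.04: [-0.25  0.71  0.01] rz shares: 6.37
```

Call:
{"method": "move_arm", "body": {"steps": [[[1,0.08,0.03,0,0,0,0.8],[1,0.08,0.03,0,0,0,0.8],[1,0.08,0.03,0,0,0,0.8],[1,0,0,0,0,0,0]]]}}

```text
t: 6.13
ee_pos: [0.4466, 0.0372, 0.112]
tool_rot: [0.005, 0.457, 0.889, 0.001]
force: [5.4, -2.4, 14.0]
width: 0.0008
grasp_force: 7.2
```

```bash
python3 -c "
from plan import *
to([.476,.0445,.112],0.145)"
```

```text
t 6.1333 pos [0.4466 0.0372 0.112 ] H 0.622 F [ 5.4 -2.4 14. ] tz [ 0.011 -0.002 -1.   ]
shares of 0.04: [-0.28  0.71  0.01] rz shares: 3.97
```

Call:
{"method": "move_arm", "body": {"steps": [[[1,0.08,0.03,0,0,0,0.8],[1,0.08,0.03,0,0,0,0.8],[1,0.08,0.03,0,0,0,0.8],[1,0.08,0.03,0,0,0,0.8],[1,0,0,0,0,0,0]]]}}

```text
t: 6.55
ee_pos: [0.4435, 0.048, 0.1119]
tool_rot: [0.005, 0.618, 0.786, -0.001]
force: [0.3, -16.5, 17.5]
width: 0.0007
grasp_force: 18.3
```

```bash
python3 -c "
from plan import *
to([.476,.0445,.112],0.145)"
```

```text
t 6.55 pos [0.4435 0.048  0.1119] H 0.239 F [  0.3 -16.5  17.5] tz [ 0.008 -0.008 -1.   ]
shares of 0.04: [-0.28  0.77  0.  ] rz shares: 0.78
```

Call:
{"method": "move_arm", "body": {"steps": [[[1,0.03,0.02,0,0,0,0.4],[1,0.03,0.02,0,0,0,0.4],[1,0,0,0,0,0,0]]]}}

```text
t: 6.8
ee_pos: [0.4427, 0.0488, 0.1118]
tool_rot: [0.005, 0.653, 0.757, -0.003]
force: [-6.9, -24.0, 23.6]
width: 0.0005
grasp_force: 20.3
```

```bash
python3 - <<'E'
from plan import *
to([.476,.0445,.112],0.145)
p,d=r.camera('top');np.savez('top2.npz',p=p,d=d)
q,d=r.camera('scene')
a=p[200:320,240:370,::-1].repeat(4,0).repeat(4,1);b=q[200:320,230:300,::-1].repeat(4,0).repeat(4,1)
cv2.imwrite('pics/c3.png',np.hstack([a,b]))
E
```

```text
t 6.8 pos [0.4427 0.0488 0.1118] H 0.147 F [ -6.9 -24.   23.6] tz [ 0.004 -0.011 -1.   ]
shares of 0.04: [-0.23  0.81 -0.  ] rz shares: 0.01
```

View pics/c3.png

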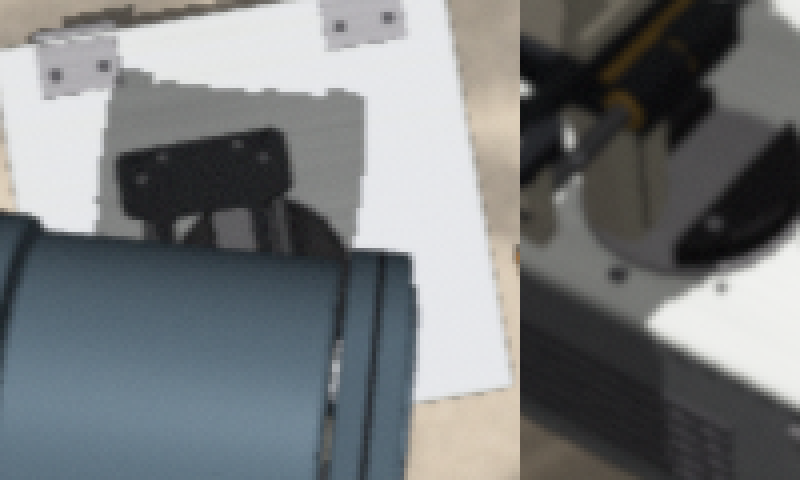

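The slot now points to the front edge (scene crop, band from (760,110) to (620,250)), and the dial pushes back hard against its stop. I'll lift off first, then back away from the wall.

Call:
{"method": "move_arm", "body": {"steps": [[[1,-0.03,0,-0.1,0,0,0],[1,-0.06,0,-0.12,0,0,0],[1,-0.1,0,-0.1,0,0,0],[1,0,0,-0.4,0,0,0],[1,0,0,-0.8,0,0,0],[1,0,0,-0.8,0,0,0],[1,0,0,0,0,0,0]]]}}

```text
t: 7.48
ee_pos: [0.4448, 0.0467, 0.2069]
tool_rot: [0.003, 0.653, 0.757, 0.002]
force: [1.1, 0.2, 0.2]
width: 0.0004
grasp_force: 0.0
```

```bash
python3 - <<'E'
from plan import *
to([.476,.0445,.112],0.145)
p,d=r.camera('wrist');np.savez('w4.npz',p=p,d=d)
q,d=r.camera('scene')
cv2.imwrite('pics/c4.png',np.hstack([p[100:400,120:520,::-1],q[150:390,200:400,::-1].repeat(2,0).repeat(2,1)[90:390]]))
E
```

```text
t 7.4833 pos [0.4448 0.0467 0.2069] H 0.147 F [1.1 0.2 0.2] tz [ 0.008 -0.001 -1.   ]
shares of 0.04: [-0.17  0.75  2.38] rz shares: 0.02
```

View pics/c4.png

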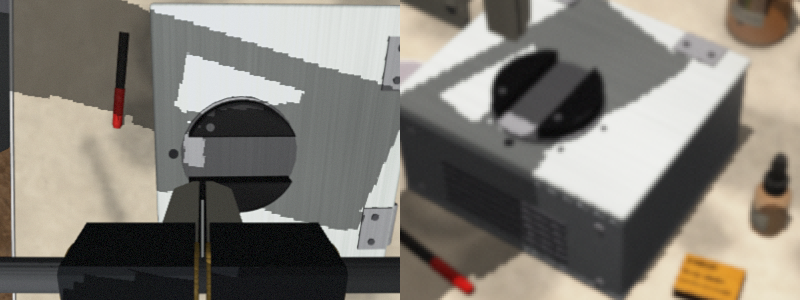

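The panel is down with the fingers off, and the slot runs front to back (wrist crop row ~157). I'll rise clear and verify by depth.

Call:
{"method": "move_arm", "body": {"steps": [[[1,0,0,-0.8,0,0,0],[1,0,0,-0.8,0,0,0],[1,0,-0.8,0,0,0,0],[1,0,-0.8,0,0,0,0],[1,0,-0.8,0,0,0,0],[1,0,0,0,0,0,0],[1,0,0,0,0,0,0]]]}}

```text
t: 8.17
ee_pos: [0.3454, 0.0331, 0.2647]
tool_rot: [-0.001, 0.654, 0.757, -0.0]
force: [0.6, -1.3, 0.5]
width: 0.0003
grasp_force: 0.0
```

```bash
python3 - <<'E'
from plan import *
to([.35,.03,.27])
p,d=r.camera('wrist')
v,u=np.mgrid[0:480:2,0:640:2];uv=np.c_[u.ravel(),v.ravel()];P=pts('wrist',uv,d);g=p[uv[:,1],uv[:,0]].astype(int).max(1)
C=np.array([.476,.0445,.112]);ux=np.array([.9895,.1445]);uy=np.array([-.1445,.9895]);L=(P-C)[:,:2]@np.c_[ux,uy]
b=(abs(L[:,1])<.1)&(L[:,0]>-.06)&(L[:,0]<.12)&(P[:,2]>.095)&(P[:,2]<.12)&(np.hypot(*L.T)>.05)
Q=P[b];n=np.linalg.svd(Q-Q.mean(0),full_matrices=False)[2][2];n*=np.sign(n[2]);print('tilt',np.arccos(n[2]),n,'z',Q[:,2].mean(),b.sum())
rr=np.hypot(*L.T);z0=Q.mean(0)[2]-((P-Q.mean(0))[:,:2]@n[:2])/n[2];h=P[:,2]-z0
s=(rr<.04)&(h<.009)&(h>0);S=L[s]
rect=cv2.minAreaRect(S.astype(np.float32));w=np.linalg.svd(S-S.mean(0),full_matrices=False)[2][0]
print('slot',rect,'angle from unit x',np.arctan(w[1]/w[0]),s.sum())
E
```

```text
t 8.1667 pos [0.3454 0.0331 0.2647] H 0.146 F [ 0.6 -1.3  0.5] tz [-0.002  0.001 -1.   ]
shares of 0.04: [-0.09  0.1  -0.13] rz shares: None
tilt 0.022859233945059364 [0.022397   0.00456376 0.99973874] z 0.1121952747890263 7164
slot ((0.00015928223729133606, -0.0036484282463788986), (0.03309674561023712, 0.07887271046638489), 89.65834045410156) angle from unit x 0.0024080210868909916 713
```

Panel tilt is 0.023 rad, which matches the locked rest angle. The slot is within 0.003 rad of the unit's x, and the arm is clear.

```bash
python3 -c "
from bench import r
print(r.job_done())"
```

```text
the job is handed in; nothing more can be done
None
```

The panel is pushed shut and the fastener is turned to its stop; let go, the panel rests locked at about 0.023 rad, the arm is clear of everything, and the job is handed in.

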